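Lay out the optics mat for an objective change

ROBOT

A 6-joint arm with a two-finger parallel gripper is mounted at the origin on the work surface. World frame = base frame: x ahead of the robot, y to its left, z up, the work surface at z = 0. Lengths are in mm, angles in rad, forces in N, time in s.
With the tool pointing down it reaches from about 325 to 775 mm from the base axis. Payload 5.5 kg.
Tool frame: the origin (TCP) lies at the very end of the fingers, on their centre line; the grasp point (between the pads) lies 19 mm behind it; z points along the fingers, y is the direction in which the jaws open and shut (so a half turn about z gives the same grasp; the last joint's range is limited). The gripper opens to 88 mm and grips with 3 to 60 N. Pads are 20 mm wide; open, the fingers measure 115 mm over their backs; the gripper's body (75 mm by 178 mm) begins 61 mm behind the grasp point.
Start: joints at [-1.183, 0.091, 1.231, -0, 1.82, -0.057], TCP at [258.168, -541.632, 222.631] pointing down, gripper open.
Joint ranges: [-2.87, 2.87], [-0.86, 2.18], [0.17, 2.46], [-1.51, 4.65], [0.06, 2.69], [-2.65, 2.65]. Speed limits (rad/s): [2.57, 2.57, 3.01, 3.14, 3.14, 3.14].

INTERFACE

Orientations are given as a unit quaternion [x, y, z, w].
In Python, from workcell import get_obs, camera, camera_model, close_job gives the robot as it stands. The module is installed in compiled form; this text tells all that it offers.
- The arm moves only by the tool arm_command, never from a script. Its arguments are lists of equal length, an entry for each row: "fingers": the opening, from -1 (shut) to 1 (fully open); "translation": the shift along the tool's x, y, z in m, a list of three; "twist": the turn, a rotation vector about the tool's x, y, z in rad, a list of three. In form: {"fingers": [fingers, ...], "translation": [[x, y, z], ...], "twist": [[wx, wy, wz], ...]}. A call has 1 to 12 rows; each row shifts and turns the commanded pose from where the row before left it, along the tool's axes as they then stand; what a row does not reach is not made up. A row lasts 1/10 s, in which the tool goes at most 50 mm and 8.59 degrees, less where a joint would pass 70% of its speed; a pose out of reach is approached as far as the arm can. A call with a gripper value outside its range is refused whole. The fingers move at their own pace and stop on an object; "force" is the grip in N (left out, the last holds). Time passes only in rows, so rows that do not move let the fingers close. It gives the time, the measured TCP pose, the force and the opening at its end, in the units of the state.
- get_obs(): the state, without advancing time (a new reading comes with each control period).
- camera(name): name is "scene" or "top"; returns the picture (400x640x3 uint8, blue, green, red); there is no depth.
- camera_model(name): a dict with "vertical_fov" (degrees; the focal length in pixels is half the picture's height over the tangent of half this angle, whatever the lens; pixels are square), "cx", "cy" (the principal point, pixels), "T" (4x4, takes a point from camera to world coordinates). Camera axes: x right, y down, z forward; pixel columns grow to the right and rows downward; lengths in mm; the calibration is good to about 2 mm. A picture is of the moment at which its call begins. camera_model takes no time and is no camera call.
- close_job(): hands the job in, once; it reports no verdict.
The state is a dict: "clock": time; "qpos": joint angles; "dq": joint speeds; "joint_torque": joint torques, N m; "tcp_pos": TCP position; "eef_rot": TCP orientation; "contact_force": force on the tool from outside, world axes, zero at the start; "wrist_torque": the same for the moment, N m; "grip_width": finger opening in mm.
Only numpy, scipy, OpenCV 4.12 (cv2) and the standard library are available. Lean on these libraries where they do the work, as an engineer would, in place of code of your own. Each camera call takes 0.05 s, during which the arm holds its last target.

TASK

Lay out the grey mat for the objective change: put the aluminium spacer disc centred on the round steel stand and the brown sample puck centred on top of the spacer. Stand the long objective midway between the stand and the black spectrometer, in line with both, and stand the short objective on the mat straight behind it (across the mat, on the side away from the robot) with a clear gap of about 3 cm between the two. Keep both objectives upright throughout and leave the eyepiece and the jar where they are.

Things in the scene. Friction and masses are not known exactly. Their poses are not given: they have to be found in the camera images.
- mat: Fixed grey mat on the black bench, 160 mm (its x) by 360 mm (its y), 3 mm thick. Origin: centre of its underside, at bench height; z up, x across it away from the robot, y along it to the robot's left; turned up to 15 degrees either way. Stand and spectrometer are fixed on it at x = 0, one at y = +130 mm, the other at y = -130 mm (either way round): its centre is midway between them.
- stand: Fixed round polished steel stand on the mat: foot 80 mm in diameter, flat top 60 mm in diameter, 20 mm high. Origin: centre of its underside, on the mat's top face (3 mm above the bench); top face at 20 mm above the origin. z up.
- spectrometer: Fixed black metal instrument box with aluminium end plates, on the mat: 110 mm across the mat (its x) by 80 mm along the mat (its y), 42 mm high. A brass port sticks out 12 mm from one end plate. Origin: centre of its underside, on the mat's top face.
- spacer: Loose plain aluminium disc with a small dark centre mark, 46 mm in diameter, 16 mm thick, lying flat on the bench, about 70 g. Origin: centre of its underside; z up.
- sample: Loose brown resin puck with a small rectangle of polished metal in its top, 32 mm in diameter, 20 mm high, 30 g, standing on the bench. Origin: centre of its underside; z up.
- long_objective: Loose long microscope objective standing upright on the bench: steel, 62 mm high; cylinder 32 mm in diameter up to 40 mm, then tapering to a nose 14 mm in diameter; a black line round it; about 140 g. Origin: centre of its underside; z up along its axis.
- short_objective: Loose short microscope objective standing upright on the bench: steel, 36 mm high; cylinder 26 mm in diameter up to 30 mm, then a nose 18 mm in diameter; 80 g. Origin: centre of its underside; z up along its axis.
- eyepiece: Loose black eyepiece standing on the bench, not to be moved: 48 mm high, 30 mm in diameter below and 42 mm in its upper half, with a steel-rimmed glass lens on top. Origin: centre of its underside.
- jar: Loose amber glass jar with a white cap standing on the bench, not to be moved: 42 mm in diameter, 52 mm high. Origin: centre of its underside.
There are look-alikes about, which are no part of the job. Of the things shaped like the spacer, the aluminium one is meant.

How it is judged:
By the outcome, as a careful person would: the job done as asked, in the order asked, and still so for the second after the job is handed in, with the robot touching nothing.
It also fails if it takes over 112 s, if anything falls off the work surface, if the arm or the gripper's body presses on something with over 40 N, if the wrist force passes 120 N, or if a joint passes its speed limit or range.

## Working session

There is one attempt and no reset: what is moved stays moved. The work goes in short steps, Python scripts to look and compute and a tool call to move; the robot and the scene stay as the last step left them, time stands still between calls to the robot, and variables do not carry over. Pictures are saved under pics/ and viewed, and the job is handed in when it is done.

Besides the shell and the picture viewer there is one more tool, called after "Request:" as a command line: name --argument value ..., lists and objects as JSON in quotes. arm_command: Moves the arm, as the interface text tells. Its arguments: {"type":"object","properties":{"fingers":{"type":"array"},"translation":{"type":"array"},"twist":{"type":"array"},"force":{"type":"number"}},"required":["fingers","translation","twist"]}

```bash
mkdir -p pics
python3 - <<'E'
from workcell import *
import cv2
for n in("scene","top"):
    cv2.imwrite(f"pics/{n}0.png",camera(n)); print(n,camera_model(n))
print(get_obs())
E
```

```text
scene {'vertical_fov': 42.77155283910846, 'cx': 318.78626774814376, 'cy': 200.9095854853845, 'T': array([[-7.54550399e-01,  4.77201405e-01, -4.50480315e-01,
         1.05435894e+03],
       [ 6.56235609e-01,  5.45629694e-01, -5.21193882e-01,
         6.19441249e+02],
       [-2.91901584e-03, -6.88888275e-01, -7.24861658e-01,
         9.15248927e+02],
       [ 0.00000000e+00,  0.00000000e+00,  0.00000000e+00,
         1.00000000e+00]])}
top {'vertical_fov': 44.60939460515552, 'cx': 320.74098937938675, 'cy': 191.6600415599846, 'T': array([[ 1.04652572e-02, -9.92884696e-01,  1.18618969e-01,
         3.92901070e+02],
       [-9.99912363e-01, -1.13529190e-02, -6.81003590e-03,
        -1.57562244e+01],
       [ 8.10825196e-03, -1.18537305e-01, -9.92916494e-01,
         1.13510339e+03],
       [ 0.00000000e+00,  0.00000000e+00,  0.00000000e+00,
         1.00000000e+00]])}
{'clock': 0.1, 'qpos': array([-1.18266955e+00,  9.17778318e-02,  1.23174365e+00,  1.31042697e-06,
        1.81978580e+00, -5.66748908e-02]), 'dq': array([-0.00202909, -0.00152479, -0.00341685, -0.00098091,  0.00017854,
       -0.00024378]), 'joint_torque': array([ 3.16309102e-03, -4.47858024e+01, -4.07568884e+01,  7.00397347e-02,
        2.84393207e-02, -9.10497806e-05]), 'tcp_pos': array([ 258.08251863, -541.37400336,  221.63570026]), 'eef_rot': array([ 9.75370311e-01,  2.20572033e-01, -1.40802551e-04, -8.45668427e-04]), 'contact_force': array([ 0.06464765, -0.13618731, -0.4921129 ]), 'wrist_torque': array([ 0.03072839, -0.00596075, -0.00617275]), 'grip_width': 87.93409354479898}
```

View pics/scene0.png

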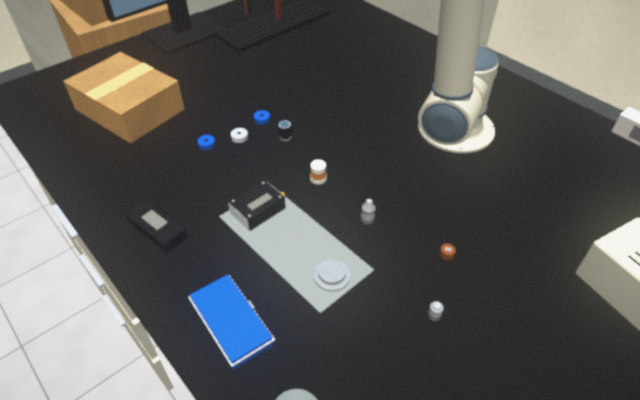

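View pics/top0.png

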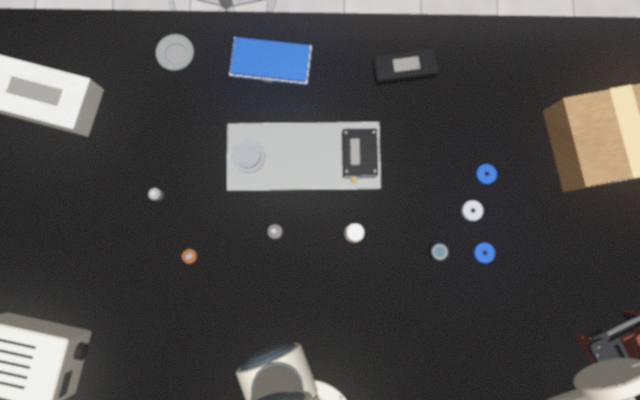

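Run:
```python
import cv2,numpy as np
t=cv2.imread("pics/top0.png");s=cv2.imread("pics/scene0.png")
a=t[110:270,140:520]
cv2.imwrite("pics/ztop.png",cv2.resize(a,None,fx=2.1,fy=2.1,interpolation=3))
b=s[100:330,190:470]
cv2.imwrite("pics/zscene.png",cv2.resize(b,None,fx=2.6,fy=2.6,interpolation=3))
```

```text
(no output)
```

View pics/ztop.png

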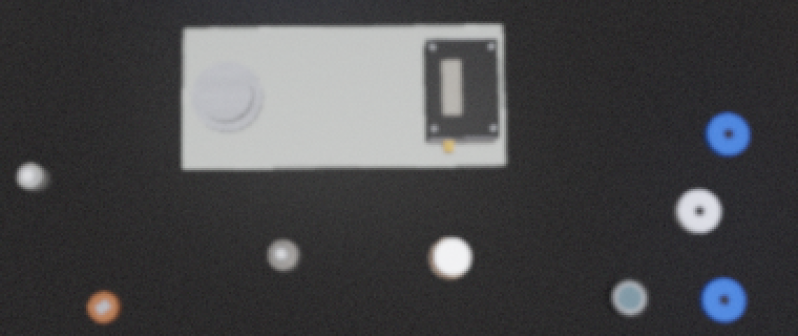

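View pics/zscene.png

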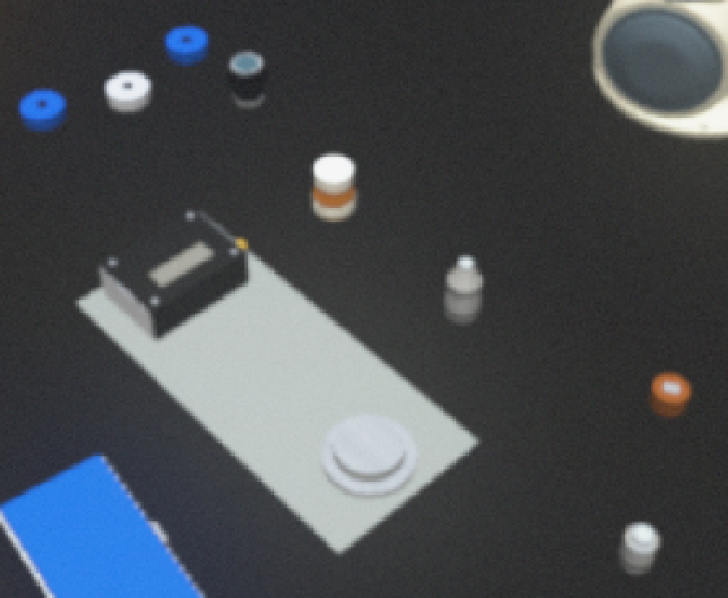

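```bash
cat > h.py <<'E'
import cv2,numpy as np
from workcell import *
def cast(n,u,v,z):
    m=camera_model(n);f=200/np.tan(np.radians(m['vertical_fov'])/2);T=m['T']
    d=T[:3,:3]@np.array([(u-m['cx'])/f,(v-m['cy'])/f,1]);o=T[:3,3]
    return (o+d*(z-o[2])/d[2])[:2]
def proj(n,p):
    m=camera_model(n);f=200/np.tan(np.radians(m['vertical_fov'])/2)
    c=np.linalg.inv(m['T'])@np.append(p,1)
    return f*c[0]/c[2]+m['cx'],f*c[1]/c[2]+m['cy']
E
python3 - <<'E'
from h import *
np.set_printoptions(precision=1,suppress=True)
for n in("top","scene"):
    im=cv2.imread(f"pics/{n}0.png");g=cv2.GaussianBlur(im,(3,3),0)
    hsv=cv2.cvtColor(g,cv2.COLOR_BGR2HSV)
    m=((hsv[...,2]>110)&~((hsv[...,0]>100)&(hsv[...,1]>120))).astype(np.uint8)
    cs,_=cv2.findContours(m,cv2.RETR_EXTERNAL,cv2.CHAIN_APPROX_NONE)
    for c in cs:
        a=cv2.contourArea(c)
        if 20<a<15000:
            (x,y),r=cv2.minEnclosingCircle(c);M=cv2.moments(c)
            p=[M['m10']/M['m00'],M['m01']/M['m00']]
            print(n,a,np.array(p),cv2.boundingRect(c),cast(n,*p,0), g[int(p[1]),int(p[0])])
            if a>5000:
                print('mat',np.array([cast(n,*q,3) for q in cv2.boxPoints(cv2.minAreaRect(c))]))
                ap=cv2.approxPolyDP(c,8,True)[:,0]; print(ap,[cast(n,*q,3) for q in ap])
E
```

```text
top 2253.5 [608.4 381.5] (556, 360, 84, 40) [ 105.5 -675.5] [102 111 115]
top 2972.0 [284.7 377.7] (236, 345, 111, 55) [107.8  52.8] [101 110 114]
top 89.5 [623.2 325.7] (608, 317, 32, 18) [ 228.4 -716.8] [129 129 130]
top 6099.5 [ 37.7 358.8] (0, 314, 90, 86) [143.8 607.2] [237 241 241]
mat [[241.6 698. ]
 [243.5 497.8]
 [ 59.3 485.5]
 [ 57.7 681.8]]
[[  0 315]
 [  0 399]
 [ 72 394]
 [ 82 363]
 [ 73 350]
 [ 89 332]] [array([239.4, 697.9]), array([ 57.7, 681.8]), array([ 69.6, 523.8]), array([136.2, 506.2]), array([164.2, 528.3]), array([203.8, 495.1])]
top 157.0 [188.8 255.8] (182, 249, 15, 15) [376.2 278.7] [181 179 185]
top 187.0 [439.4 251.4] (432, 244, 16, 16) [ 392.2 -299.9] [166 153 129]
top 137.0 [274.5 231.1] (268, 225, 14, 14) [435.2  82.9] [210 207 206]
top 299.5 [354.4 232.3] (345, 223, 20, 20) [ 434.4 -102.6] [243 241 241]
top 348.5 [472.4 210.1] (462, 200, 22, 21) [ 489.2 -379. ] [119 113 112]
top 111.0 [154.  193.6] (148, 188, 13, 12) [519.5 366. ] [217 214 213]
top 10313.0 [303.  155.8] (226, 121, 155, 70) [613.4  19.4] [197 199 197]
mat [[ 691.8  204.9]
 [ 700.3 -162
[... 2663 characters left out ...]
, array([ 784. , -797.8]), array([ 735.7, -558.7]), array([ 546.2, -589.3]), array([ 478.2, -741.6]), array([  535.1, -1019.2])]
scene 306.5 [202.3   4.7] (187, 0, 44, 14) [  134.6 -1134.5] [133 146 146]
scene 400.0 [128.7   5.2] (110, 0, 52, 16) [  352.9 -1320.2] [136 120  98]
scene 7603.0 [63.1 29.7] (0, 0, 170, 73) [  622.1 -1299.7] [ 66  98 126]
mat [[  716.9 -1692.2]
 [  214.8 -1250. ]
 [  474.6  -792.4]
 [  888.3 -1155.6]]
[[  0  72]
 [ 40  69]
 [167  22]
 [167   5]
 [110  21]
 [100   0]
 [  0   0]] [array([  888.3, -1155.6]), array([  783.6, -1087.4]), array([  310.8, -1095.5]), array([  242.2, -1217.1]), array([  466.2, -1242.4]), array([  419.5, -1430.3]), array([  716.9, -1692.2])]
```

Run:
```python
from h import *
np.set_printoptions(precision=1,suppress=True)
t=cv2.imread("pics/top0.png");s=cv2.imread("pics/scene0.png")
tt=[];
for im,c in((t,(275,231)),(t,(156,194)),(t,(189,256)),(t,(472,210)),(s,(368,211)),(s,(436,310)),(s,(448,251)),(s,(239,134))):
    x,y=c; tt.append(cv2.resize(im[y-22:y+22,x-22:x+22],(198,198),interpolation=0))
cv2.imwrite("pics/z2.png",np.vstack([np.hstack(tt[:4]),np.hstack(tt[4:])]))
for th in(75,95):
  for nm,c,zs in(("long",(275,231),(20,31)),("short",(156,194),(15,18)),("sample",(189,256),(10,)),("spacer",(472,210),(8,))):
    x,y=c;g=cv2.GaussianBlur(t,(3,3),0)[y-20:y+20,x-20:x+20].max(2)
    cs,_=cv2.findContours((g>th).astype(np.uint8),0,1);k=max(cs,key=cv2.contourArea)
    M=cv2.moments(cv2.convexHull(k));p=(M['m10']/M['m00']+x-20,M['m01']/M['m00']+y-20)
    print(th,nm,np.array(p),cv2.boundingRect(k)[2:],cv2.minAreaRect(k)[1:],[cast("top",*p,z) for z in zs])
# mat edges, top
def edge(n,im,a,b):
    g=cv2.GaussianBlur(im,(3,3),0).min(2).astype(float);a=np.array(a,float);b=np.array(b,float)
    d=(b-a)/np.linalg.norm(b-a);nn=np.array([-d[1],d[0]]);P=[]
    for u in np.linspace(.06,.94,60):
        q=a+(b-a)*u;o=np.arange(-6,6.01,.25)
        w=(q+o[:,None]*nn).astype(np.float32)
        v=cv2.remap(g.astype(np.float32),w[:,0].copy()[None],w[:,1].copy()[None],1)[0]
        gr=np.abs(np.gradient(v));gr[gr<gr.max()*.3]=0
        P.append(cast(n,*(q+nn*(o*gr).sum()/gr.sum()),3))
    vx,vy,x0,y0=cv2.fitLine(np.array(P,np.float32),cv2.DIST_HUBER,0,.01,.01).ravel()
    return np.cross([x0,y0,1],[x0+vx*100,y0+vy*100,1]),np.degrees(np.arctan2(vy,vx))
for n,im,C in(("top",t,[(379,123),(228,123),(226,189),(380,188)]),):
    L=[edge(n,im,C[i],C[(i+1)%4]) for i in range(4)]
    print([l[1] for l in L])
    X=[np.cross(L[i][0],L[i-1][0]) for i in range(4)];X=np.array([x[:2]/x[2] for x in X]);print(n,X,X.mean(0))
    print([np.linalg.norm(X[i]-X[i-1]) for i in range(4)])
L=[edge("scene",s,a,b) for a,b in(((220,217),(319,312)),((319,312),(373,270)),((373,270),(290,199)))]
X=[np.cross(L[i][0],L[i+1][0]) for i in (0,1)];print("scene",[x[:2]/x[2] for x in X],[l[1] for l in L])
```

```text
75 long [274.5 231.1] (16, 17) ((16.0, 15.0), 90.0) [array([434.3,  81.1]), array([433.9,  80.2])]
75 short [154.5 193.7] (16, 14) ((13.0, 15.0), 90.0) [array([517.5, 359.8]), array([517.2, 358.8])]
75 sample [189.  255.8] (17, 17) ((16.0, 16.0), 90.0) [array([376.3, 275.8])]
75 spacer [472.4 210.1] (24, 23) ((22.0, 23.0), 90.0) [array([ 488.5, -376.4])]
95 long [274.5 231. ] (16, 15) ((14.0, 15.0), 90.0) [array([434.6,  81. ]), array([434.1,  80.1])]
95 short [154.4 193.6] (14, 14) ((13.0, 13.0), 90.0) [array([517.9, 360.2]), array([517.5, 359.2])]
95 sample [188.7 255.8] (16, 16) ((14.758047103881836, 15.205260276794434), 63.43495178222656) [array([376.5, 276.4])]
95 spacer [472.3 210.1] (23, 23) ((21.913463592529297, 21.913463592529297), 63.43495178222656) [array([ 488.5, -376.1])]
[np.float32(-89.32439), np.float32(1.3027604), np.float32(-88.67012), np.float32(2.2224543)]
top [[ 696.4 -157.1]
 [ 692.1  201.9]
 [ 528.3  198.2]
 [ 536.7 -163.3]] [613.4  19.9]
[np.float64(159.78927699389587), np.float64(359.02145840568505), np.float64(163.86949959490812), np.float64(361.5647804880509)]
scene [array([692.5, 202.6]), array([531.7, 198.9])] [np.float32(-88.50657), np.float32(1.3487583), np.float32(-88.580086)]
```

View pics/z2.png

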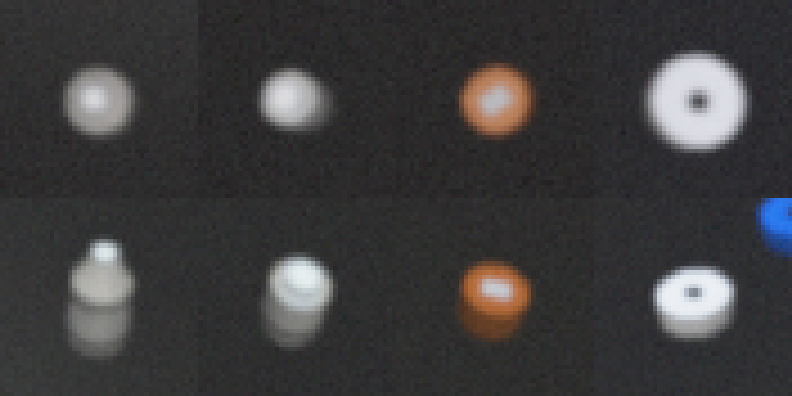

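Run:
```python
from h import *
np.set_printoptions(precision=1,suppress=True)
for n,tp,sc,zt,zs in(("long",(273.8,230.5),(368.8,199.4),62,62),("long40",(274.5,231.1),(368.8,199.4),40,62),("short",(152.8,193.5),(436.2,304.2),36,36),("short30",(154.0,193.6),(436.2,304.2),30,36),("sample",(188.7,255.8),(447.7,248.1),20,20),("spacer",(472.6,209.9),(238.7,132.4),16,16)):
    print(n,cast("top",*tp,zt),cast("scene",*sc,zs))
# stand top: masks via edges; brass port
t=cv2.imread("pics/top0.png");s=cv2.imread("pics/scene0.png")
def crop(im,x,y,r=40): return cv2.resize(im[y-r:y+r,x-r:x+r],(390,390),interpolation=0)
a=np.hstack([crop(t,248,156),crop(s,332,272)]);a=cv2.convertScaleAbs(a.astype(np.int16)-120,alpha=2)
cv2.imwrite("pics/z3.png",a)
for n in("top","scene"):
  for z in(0,20): print(n,z,proj(n,[615+0,19+0,3]),proj(n,[611.5,149.5,3+z]))
```

```text
long [434.1  79. ] [434.   78.4]
long40 [433.6  79.3] [434.   78.4]
short [515.7 356.7] [518.1 355.1]
short30 [516.1 356. ] [518.1 355.1]
sample [376.5 273.9] [377.4 273.3]
spacer [ 488.2 -374.3] [ 490.7 -372.7]
top 0 (np.float64(303.1043472709943), np.float64(154.90308997054137)) (np.float64(247.6953288665544), np.float64(155.70734308393537))
top 20 (np.float64(303.1043472709943), np.float64(154.90308997054137)) (np.float64(246.48056665751176), np.float64(154.05124426513737))
scene 0 (np.float64(292.70882868131434), np.float64(240.62786637353764)) (np.float64(331.91805624698605), np.float64(275.13230542648296))
scene 20 (np.float64(292.70882868131434), np.float64(240.62786637353764)) (np.float64(332.0651978877699), np.float64(269.66994078076857))
```

View pics/z3.png

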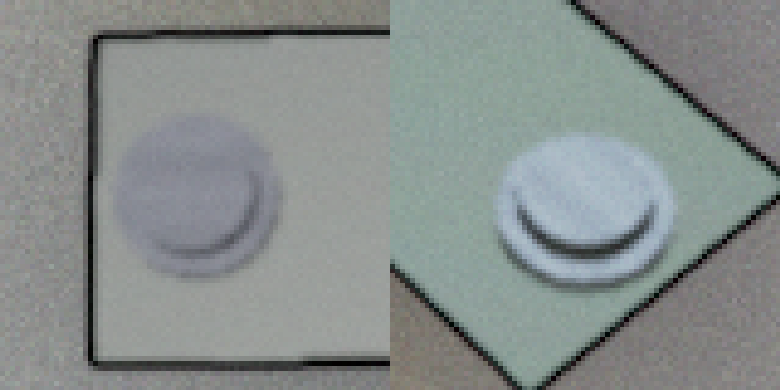

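Run:
```python
from h import *
np.set_printoptions(precision=1,suppress=True)
for z in(5,8,11):print(z,cast("top",248.1,155.4,z),cast("scene",331.5,274,z))
print(cast("scene",332,270.3,23))
for n,f in(("top","top0"),("scene","scene0")):
    im=cv2.imread(f"pics/{f}.png")
    x,y=(360,152) if n=="top" else (258,205)
    cv2.imwrite(f"pics/sp_{n}.png",cv2.resize(im[y-40:y+40,x-40:x+40],(400,400),interpolation=2))
t=np.hstack([cv2.imread(f"pics/sp_{n}.png") for n in("top","scene")]);cv2.imwrite("pics/sp.png",t)
```

```text
5 [611.9 148.3] [611.2 147.7]
8 [611.3 147.8] [612.6 149.3]
11 [610.7 147.4] [614.1 150.8]
[612.7 150.6]
```

View pics/sp.png

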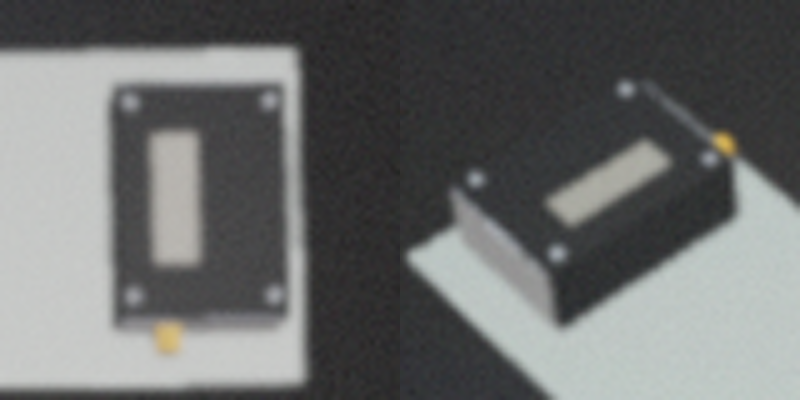

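Run:
```python
from h import *
np.set_printoptions(precision=2,suppress=True)
a=np.array([(130,102),(270,100),(275,294),(134,295)])/5-.4+[320,112]
b=np.array([(225,88),(310,158),(157,253),(76,178)])/5-.4+[218,165]
for n,q in(("top",a),("scene",b)):
    w=np.array([cast(n,*p,45) for p in q]);print(n,w,w.mean(0))
```

```text
top [[ 661.14  -78.63]
 [ 662.87 -142.7 ]
 [ 573.03 -144.75]
 [ 571.82  -80.83]] [ 617.22 -111.73]
scene [[ 575.31 -143.88]
 [ 573.39  -79.12]
 [ 663.52  -77.47]
 [ 664.47 -141.37]] [ 619.17 -110.46]
```

Request:
arm_command --fingers '[1,1,1,1,1,1,1,1,1,1,1,1]' --translation '[[0,0,0],[0,0,0],[0,0,0],[0.033,-0.024,0.017],[0.033,-0.024,0.017],[0.033,-0.024,0.017],[0.033,-0.024,0.017],[0.033,-0.024,0.017],[0.033,-0.024,0.017],[0.033,-0.024,0.017],[0,0,0],[0,0,0]]' --twist '[[0,0,0.1483],[0,0,0.1483],[0,0,0.1483],[0,0,0],[0,0,0],[0,0,0],[0,0,0],[0,0,0],[0,0,0],[0,0,0],[0,0,0],[0,0,0]]' --force 15

```text
clock: 1.3
tcp_pos: [489.1, -372.8, 102.5]
eef_rot: [1.0, 0.001, -0.001, -0.001]
contact_force: [0.5, -0.0, 0.5]
grip_width: 87.5
```

Request:
arm_command --fingers '[1,1,1,1,1,1,1]' --translation '[[0,0.0007,0.022],[0,0,0.022],[0,0,0.022],[0,0,0.018],[0,0,0.006],[0,0,0.004],[0,0,0]]' --twist '[[0,0,0],[0,0,0],[0,0,0],[0,0,0],[0,0,0],[0,0,0],[0,0,0]]'

```text
clock: 2.0
tcp_pos: [488.9, -375.2, 10.4]
eef_rot: [1.0, -0.001, 0.0, 0.0]
contact_force: [-0.0, -0.1, -0.2]
grip_width: 87.5
```

```bash
cat > look.py <<'E'
import sys
from h import *
n,x,y,r,out=sys.argv[1],*map(int,sys.argv[2:5]),sys.argv[5]
im=camera(n);cv2.imwrite(f"pics/{out}_full.png",im)
cv2.imwrite(f"pics/{out}.png",cv2.resize(im[max(0,y-r):y+r,max(0,x-r):x+r],(500,500),interpolation=2))
o=get_obs();print(o['clock'],o['tcp_pos'],o['contact_force'],o['grip_width'])
E
python3 look.py scene 239 134 40 g1
```

```text
2.05 [ 489.31128731 -375.17410097   10.87442464] [-0.80143824 -0.79947432 -0.45343295] 87.935572511279
```

View pics/g1.png

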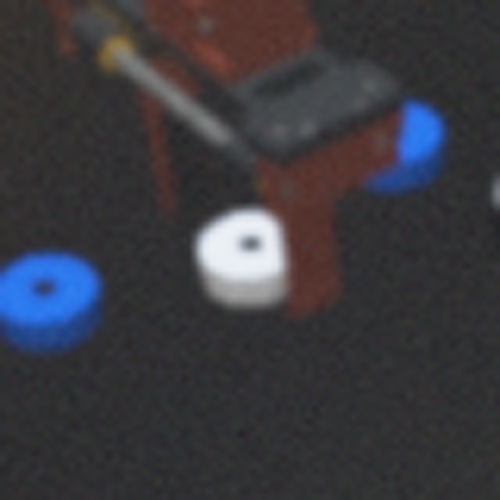

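Request:
arm_command --fingers '[1,1,0.3,-0.2,-0.2,-0.2,-0.2]' --translation '[[0,-0.0015,0.006],[0,0,0],[0,0,0],[0,0,0],[0,0,0],[0,0,0],[0,0,0]]' --twist '[[0,0,0],[0,0,0],[0,0,0],[0,0,0],[0,0,0],[0,0,0],[0,0,0]]'

```text
clock: 2.75
tcp_pos: [489.2, -372.9, 3.7]
eef_rot: [1.0, -0.0, 0.0, 0.0]
contact_force: [0.3, 0.3, 0.5]
grip_width: 51.3
```

Request:
arm_command --fingers '[-1,-1,-1,-1,-1]' --translation '[[0,0,0],[0,0,0],[0,0,0],[0,0,0],[0,0,0]]' --twist '[[0,0,0],[0,0,0],[0,0,0],[0,0,0],[0,0,0]]' --force 20

```text
clock: 3.25
tcp_pos: [489.2, -372.9, 3.7]
eef_rot: [1.0, -0.0, 0.0, 0.0]
contact_force: [1.3, -1.1, 0.4]
grip_width: 44.5
```

```bash
python3 look.py scene 239 134 40 g2; python3 -c "
from workcell import *
import numpy as np
print(get_obs()['tcp_pos'])"
```

```text
3.3 [ 489.18351415 -372.95033152    3.68306945] [ 0.86374667 -0.97069708 -0.68274549] 44.576686810528074
[ 489.18351415 -372.95033152    3.68306945]
```

View pics/g2.png

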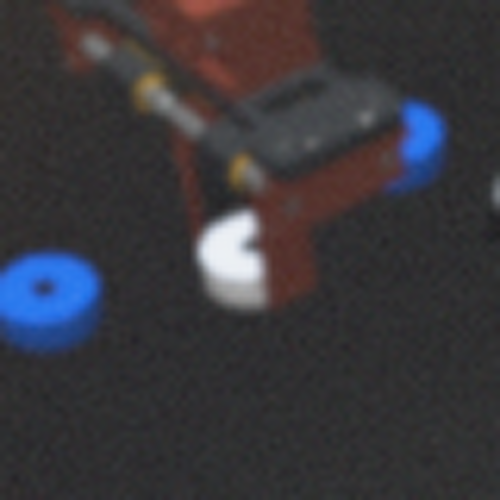

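Request:
arm_command --fingers '[-1,-1,-1,-1,-1]' --translation '[[0,0,-0.01],[0,0,-0.02],[0,0,-0.025],[0,0,-0.025],[0,0,0]]' --twist '[[0,0,0],[0,0,0],[0,0,0],[0,0,0],[0,0,0]]'

```text
clock: 3.8
tcp_pos: [491.0, -374.3, 89.0]
eef_rot: [1.0, -0.0, 0.003, 0.003]
contact_force: [0.3, -0.7, 0.4]
grip_width: 44.7
```

```bash
python3 look.py scene 239 120 45 g3
```

```text
3.85 [ 490.23407453 -373.68226059   86.25789578] [-0.29919906 -0.34032624 -2.58723176] 44.33641012255262
```

View pics/g3.png

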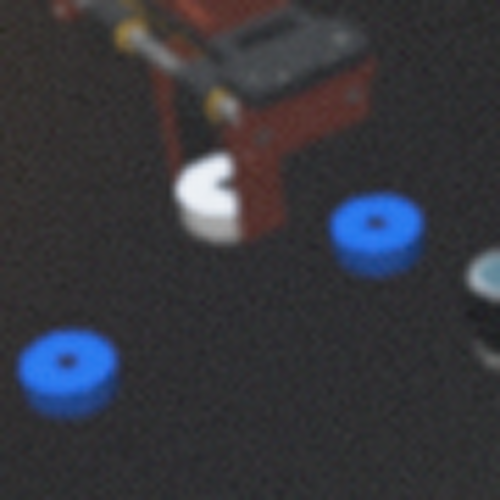

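Request:
arm_command --fingers '[-1,-1,-1,-1,-1,-1,-1,-1,-1,-1,-1,-1]' --translation '[[0.005,-0.02,0],[0.01,-0.04,0],[0.011,-0.047,0],[0.011,-0.047,0],[0.011,-0.048,0],[0.011,-0.048,0],[0.011,-0.048,0],[0.011,-0.048,0],[0.011,-0.048,0],[0.011,-0.048,0],[0.011,-0.048,0],[0.008,-0.033,0]]' --twist '[[0,0,0],[0,0,0],[0,0,0],[0,0,0],[0,0,0],[0,0,0],[0,0,0],[0,0,0],[0,0,0],[0,0,0],[0,0,0],[0,0,0]]'

```text
clock: 5.05
tcp_pos: [610.3, 153.3, 81.3]
eef_rot: [1.0, 0.001, -0.002, -0.0]
contact_force: [-0.1, -1.1, -0.8]
grip_width: 44.4
```

Request:
arm_command --fingers '[-1,-1,-1,-1]' --translation '[[0,0,0.01],[0,0,0.01],[0,0,0],[0,0,0]]' --twist '[[0,0,0],[0,0,0],[0,0,0],[0,0,0]]'

```text
clock: 5.45
tcp_pos: [610.6, 148.6, 62.4]
eef_rot: [1.0, -0.001, -0.001, 0.0]
contact_force: [0.1, 0.3, -0.4]
grip_width: 44.5
```

```bash
python3 look.py scene 332 260 60 p1
```

```text
5.5 [611.05666481 148.69752673  63.29830315] [ 0.49066539 -0.05281999 -0.20605293] 44.402701005440186
```

View pics/p1.png

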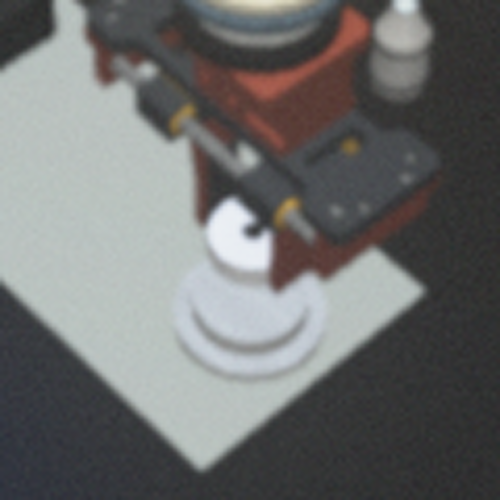

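Request:
arm_command --fingers '[-1,-1,-1,-1,-1,-1]' --translation '[[0.001,-0.0005,0.015],[0,0,0.012],[0,0,0.004],[0,0,0],[0,0,0],[0,0,0]]' --twist '[[0,0,0],[0,0,0],[0,0,0],[0,0,0],[0,0,0],[0,0,0]]'

```text
clock: 6.1
tcp_pos: [612.6, 150.8, 33.3]
eef_rot: [1.0, 0.0, 0.001, -0.0]
contact_force: [-0.2, 0.1, -0.2]
grip_width: 44.5
```

```bash
python3 look.py scene 332 265 40 p2
```

```text
6.15 [612.63081301 150.78860132  33.3530777 ] [ 0.01897685  0.73181598 -0.48678662] 44.487515615529546
```

View pics/p2.png

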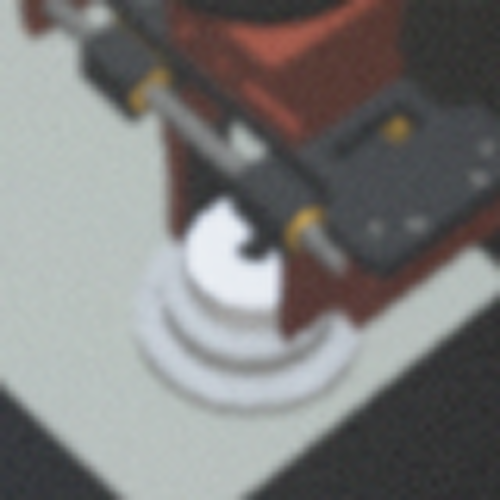

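Request:
arm_command --fingers '[-1,-1,-1,-1,-1]' --translation '[[0,0.0005,0.002],[0,0,0.002],[0,0,0.0015],[0,0,0],[0,0,0]]' --twist '[[0,0,0],[0,0,0],[0,0,0],[0,0,0],[0,0,0]]'

```text
clock: 6.65
tcp_pos: [612.2, 150.1, 27.1]
eef_rot: [1.0, -0.0, -0.0, -0.0]
contact_force: [-0.5, 0.1, -0.7]
grip_width: 44.4
```

```bash
python3 look.py scene 332 265 40 p3;python3 look.py top 248 154 40 p3t; cd pics; python3 -c "
import cv2,numpy as np
cv2.imwrite('p3b.png',cv2.resize(np.hstack([cv2.imread('p3.png'),cv2.imread('p3t.png')]),(800,400)))"
```

```text
6.7 [612.21840115 150.11740575  27.11860406] [ 0.57448492 -0.79746981 -0.2525    ] 44.56715627012505
6.75 [612.25988586 150.1463543   27.18048425] [-0.03876258 -0.73386548 -0.69145426] 44.54429215043114
```

View pics/p3b.png

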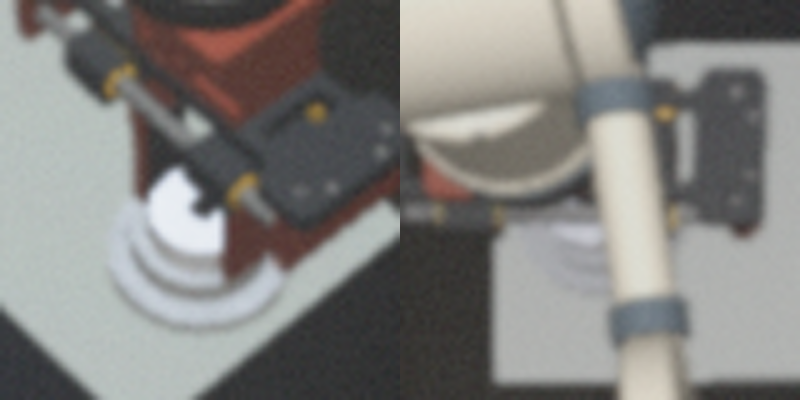

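Request:
arm_command --fingers '[-1,-1,-1]' --translation '[[0,0.0005,0.0008],[0,0,0],[0,0,0]]' --twist '[[0,0,0],[0,0,0],[0,0,0]]'

```text
clock: 7.05
tcp_pos: [612.3, 149.8, 26.7]
eef_rot: [1.0, -0.0, 0.0, -0.0]
contact_force: [-0.6, 0.1, 1.8]
grip_width: 44.6
```

Request:
arm_command --fingers '[-1,-1,-1]' --translation '[[0,0,0.0008],[0,0,0],[0,0,0]]' --twist '[[0,0,0],[0,0,0],[0,0,0]]'

```text
clock: 7.35
tcp_pos: [612.4, 149.8, 26.6]
eef_rot: [1.0, -0.0, 0.0, -0.0]
contact_force: [-1.6, 0.8, 5.7]
grip_width: 44.5
```

Contact. Release, opening only moderately, and lift.

Request:
arm_command --fingers '[-0.1,0.2,0.5,0.6,0.6,0.6,0.6,1,1,1,1]' --translation '[[0,0,0],[0,0,0],[0,0,0],[0,0,0],[0,0,-0.01],[0,0,-0.03],[0,0,-0.04],[-0.04,-0.015,0],[-0.045,-0.018,0],[-0.045,-0.018,0],[0,0,0]]' --twist '[[0,0,0],[0,0,0],[0,0,0],[0,0,0],[0,0,0],[0,0,0],[0,0,0],[0,0,0],[0,0,0],[0,0,0],[0,0,0]]'

```text
clock: 8.45
tcp_pos: [477.9, 202.3, 105.6]
eef_rot: [1.0, 0.002, -0.001, -0.0]
contact_force: [0.4, 0.1, -0.7]
grip_width: 87.7
```

Request:
arm_command --fingers '[1,1,1,1]' --translation '[[-0.035,-0.024,0],[-0.035,-0.024,0],[-0.035,-0.024,0],[0,0,0]]' --twist '[[0,0,0],[0,0,0],[0,0,0],[0,0,0]]'

```text
clock: 8.85
tcp_pos: [374.9, 274.9, 106.6]
eef_rot: [1.0, 0.002, 0.0, -0.001]
contact_force: [0.1, -0.3, 0.1]
grip_width: 87.8
```

```bash
python3 look.py scene 332 265 40 q3;python3 look.py top 248 154 40 q3t; cd pics; python3 -c "
import cv2,numpy as np
cv2.imwrite('q3b.png',cv2.resize(np.hstack([cv2.imread('q3.png'),cv2.imread('q3t.png')]),(800,400)))"
```

```text
8.9 [376.61397694 273.83912749 106.60696955] [ 0.46162141  0.06220145 -0.28953491] 87.86835127643663
8.95 [377.59938121 273.04705925 106.44030537] [0.72161611 0.11265925 0.04391747] 87.48013611962239
```

View pics/q3b.png

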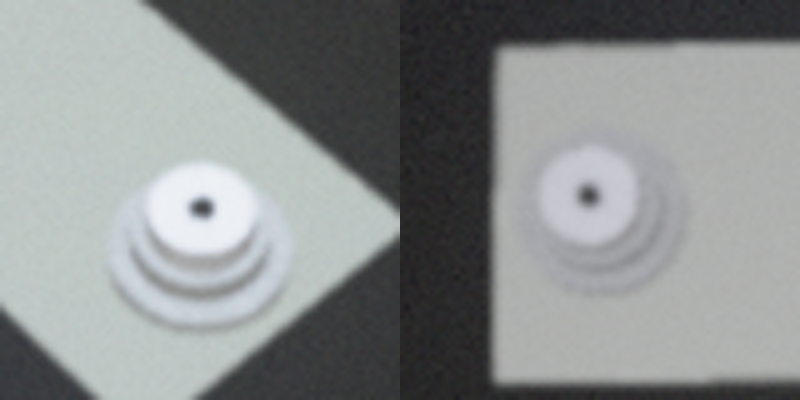

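Run:
```python
from h import *
print(cast("scene",332.0,266.2,39),cast("top",245.2,152.4,39))
# stand edges via gradient: foot outline, in top image; print min/max by column/row profile
im=cv2.imread("pics/q3t_full.png").astype(float)
d=cv2.GaussianBlur(im[...,0]-im[...,1],(5,5),0)  # bluish tint of steel
m=(d[110:200,222:282]>5).astype(np.uint8)*1
m=cv2.morphologyEx(m,cv2.MORPH_OPEN,np.ones((3,3)))
c=max(cv2.findContours(m,0,1)[0],key=cv2.contourArea);h=cv2.convexHull(c)
e=cv2.fitEllipse(h);p=(e[0][0]+222,e[0][1]+110);print('top',p,e[1],[cast("top",*p,z) for z in(5,8)])
im=cv2.imread("pics/q3_full.png").astype(float)
d=cv2.GaussianBlur(im[...,0]-im[...,1],(5,5),0)
m=(d[235:310,300:365]>3).astype(np.uint8)
m=cv2.morphologyEx(m,cv2.MORPH_OPEN,np.ones((3,3)))
c=max(cv2.findContours(m,0,1)[0],key=cv2.contourArea)
print('scene',cv2.boundingRect(c),proj("scene",[612,149.2,8]),np.bincount(d[235:310,300:365].astype(int).clip(0).ravel()))
```

```text
[613.54675359 151.18406843] [612.1511148  150.15185364]
top (245.27168083190918, 152.61548233032227) (20.721187591552734, 25.833772659301758) [array([618.43839  , 155.1147728]), array([617.83967314, 154.66117449])]
scene (14, 23, 36, 32) (np.float64(331.6892163394795), np.float64(273.8194596614162)) [3510  329  130  156  319  178  182   68    3]
```

Request:
arm_command --fingers '[1,1,1,1,1,1,1,1]' --translation '[[0,0,0.025],[0,0,0.025],[0,0,0.022],[0,0,0.015],[0,0,0.008],[0,0,0.004],[0,0,0],[0,0,0]]' --twist '[[0,0,0],[0,0,0],[0,0,0],[0,0,0],[0,0,0],[0,0,0],[0,0,0],[0,0,0]]'

```text
clock: 9.75
tcp_pos: [377.9, 273.0, 7.6]
eef_rot: [1.0, -0.0, 0.001, -0.0]
contact_force: [-0.5, 1.1, -0.4]
grip_width: 87.9
```

```bash
python3 look.py scene 448 250 40 g4
```

```text
9.8 [377.90732311 273.01401046   7.64743596] [ 0.07961179  0.07747552 -0.38198825] 87.4381633105728
```

View pics/g4.png

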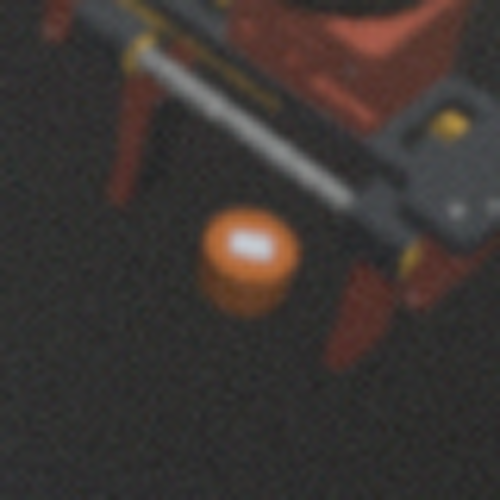

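Request:
arm_command --fingers '[1,0.6,0.2,-0.2,-0.5,-1,-1,-1,-1,-1,-1]' --translation '[[-0.0008,-0.0005,0.0035],[0,0,0],[0,0,0],[0,0,0],[0,0,0],[0,0,0],[0,0,0],[0,0,0],[0,0,0],[0,0,0],[0,0,0]]' --twist '[[0,0,0],[0,0,0],[0,0,0],[0,0,0],[0,0,0],[0,0,0],[0,0,0],[0,0,0],[0,0,0],[0,0,0],[0,0,0]]' --force 12

```text
clock: 10.9
tcp_pos: [376.4, 273.2, 3.1]
eef_rot: [1.0, -0.0, -0.0, 0.0]
contact_force: [0.7, 0.8, -0.6]
grip_width: 30.7
```

Request:
arm_command --fingers '[-1,-1,-1,-1,-1,-1]' --translation '[[0,0,-0.01],[0,0,-0.025],[0,0,-0.03],[0,0,-0.03],[0,0,0],[0,0,0]]' --twist '[[0,0,0],[0,0,0],[0,0,0],[0,0,0],[0,0,0],[0,0,0]]'

```text
clock: 11.5
tcp_pos: [376.9, 273.4, 98.9]
eef_rot: [1.0, -0.0, 0.001, -0.001]
contact_force: [0.5, -0.4, -0.6]
grip_width: 30.5
```

```bash
python3 look.py scene 448 230 50 g5
```

```text
11.55 [376.23215275 273.02455844  97.54486905] [-0.28823444 -0.15537019 -1.36422871] 30.919999575107937
```

View pics/g5.png

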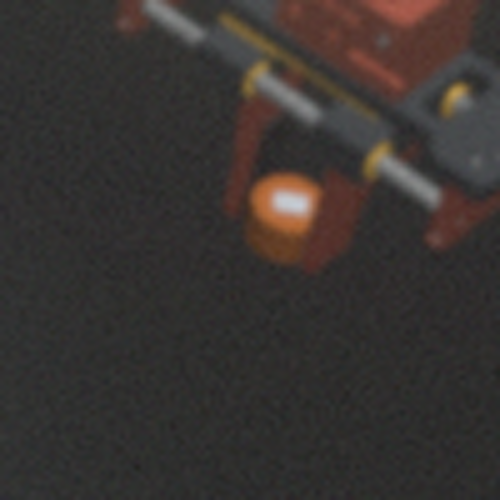

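Request:
arm_command --fingers '[-1,-1,-1,-1,-1,-1,-1,-1,-1,-1,-1,-1]' --translation '[[0.02,0.01,0],[0.035,0.0185,0],[0.036,0.0185,0],[0.036,0.0185,0],[0.036,0.0185,0],[0.036,0.0185,0],[0.025,0.0135,0],[0.012,0.007,0],[0,0,0],[0,0,0.02],[0,0,0.015],[0,0,0]]' --twist '[[0,0,0],[0,0,0],[0,0,0],[0,0,0],[0,0,0],[0,0,0],[0,0,0],[0,0,0],[0,0,0],[0,0,0],[0,0,0],[0,0,0]]'

```text
clock: 12.75
tcp_pos: [609.6, 150.7, 59.4]
eef_rot: [1.0, 0.001, -0.003, 0.0]
contact_force: [0.4, 0.1, -0.4]
grip_width: 30.5
```

Request:
arm_command --fingers '[-1,-1,-1]' --translation '[[0,0,0.005],[0,0,0],[0,0,0]]' --twist '[[0,0,0],[0,0,0],[0,0,0]]'

```text
clock: 13.05
tcp_pos: [612.6, 150.4, 58.8]
eef_rot: [1.0, 0.0, 0.001, -0.0]
contact_force: [-0.1, 0.7, 0.1]
grip_width: 30.6
```

```bash
python3 look.py scene 332 260 40 p5
```

```text
13.1 [612.73005144 150.35849209  58.95488857] [-0.70225232  0.28954153  0.04385333] 30.66723757864258
```

View pics/p5.png

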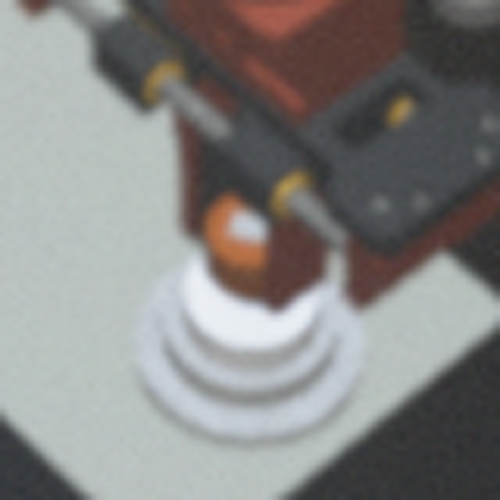

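Request:
arm_command --fingers '[-1,-1,-1,-1,-1]' --translation '[[-0.0003,0,0.008],[0,0,0.004],[0,0,0.002],[0,0,0],[0,0,0]]' --twist '[[0,0,0],[0,0,0],[0,0,0],[0,0,0],[0,0,0]]'

```text
clock: 13.6
tcp_pos: [612.1, 150.1, 44.0]
eef_rot: [1.0, -0.0, -0.0, -0.0]
contact_force: [0.1, 0.5, 0.0]
grip_width: 31.0
```

Request:
arm_command --fingers '[-1,-1,-1]' --translation '[[0,0,0.001],[0,0,0],[0,0,0]]' --twist '[[0,0,0],[0,0,0],[0,0,0]]'

```text
clock: 13.9
tcp_pos: [612.2, 150.2, 43.2]
eef_rot: [1.0, -0.0, 0.0, -0.0]
contact_force: [0.0, -0.0, -0.4]
grip_width: 30.7
```

Request:
arm_command --fingers '[-1,-1,-1]' --translation '[[0,0,0.0008],[0,0,0],[0,0,0]]' --twist '[[0,0,0],[0,0,0],[0,0,0]]'

```text
clock: 14.2
tcp_pos: [612.1, 150.1, 42.2]
eef_rot: [1.0, -0.0, -0.0, -0.0]
contact_force: [0.4, 0.1, -0.8]
grip_width: 30.4
```

Request:
arm_command --fingers '[-1,-1,-1]' --translation '[[0,0,0.0004],[0,0,0],[0,0,0]]' --twist '[[0,0,0],[0,0,0],[0,0,0]]'

```text
clock: 14.5
tcp_pos: [612.2, 150.1, 42.1]
eef_rot: [1.0, -0.0, 0.0, -0.0]
contact_force: [-0.8, -0.1, 1.5]
grip_width: 30.8
```

Request:
arm_command --fingers '[-0.2,0,0.3,0.5,0.5,0.5,0.5,0.5,1,1,1,1]' --translation '[[0,0,0],[0,0,0],[0,0,0],[0,0,0],[0,0,0],[0,0,-0.01],[0,0,-0.03],[0,0,-0.04],[-0.045,0.018,0],[-0.045,0.018,0],[-0.045,0.018,0],[-0.043,0.0174,0]]' --twist '[[0,0,0],[0,0,0],[0,0,0],[0,0,0],[0,0,0],[0,0,0],[0,0,0],[0,0,0],[0,0,0],[0,0,0],[0,0,0],[0,0,0]]'

```text
clock: 15.7
tcp_pos: [432.6, 78.2, 122.6]
eef_rot: [1.0, 0.0, 0.001, 0.0]
contact_force: [-0.7, 0.4, 1.3]
grip_width: 87.9
```

Request:
arm_command --fingers '[1,1,1]' --translation '[[0,0,0.01],[0,0,0],[0,0,0]]' --twist '[[0,0,0],[0,0,0],[0,0,0]]'

```text
clock: 16.0
tcp_pos: [434.9, 79.0, 112.3]
eef_rot: [1.0, -0.0, 0.0, -0.0]
contact_force: [-0.7, -1.0, -0.1]
grip_width: 87.9
```

```bash
python3 look.py scene 332 265 40 q5;python3 look.py top 248 154 40 q5t; cd pics; python3 -c "
import cv2,numpy as np
cv2.imwrite('q5b.png',cv2.resize(np.hstack([cv2.imread('q5.png'),cv2.imread('q5t.png')]),(800,400)))"
```

```text
16.05 [435.07903655  79.06845262 112.21098464] [-0.14692339 -0.63035577  0.06547666] 87.94538144041303
16.1 [435.09244878  79.10277044 112.05028997] [-0.44422351  0.33855182  0.24460715] 88.31226908709266
```

View pics/q5b.png

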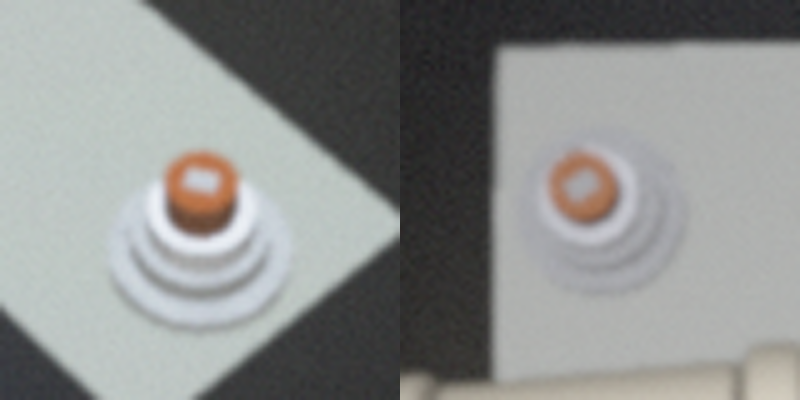

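Request:
arm_command --fingers '[1,1,1,1,1,1,1,1]' --translation '[[-0.001,0.0003,0.025],[0,0,0.025],[0,0,0.022],[0,0,0.015],[0,0,0.008],[0,0,0.005],[0,0,0],[0,0,0]]' --twist '[[0,0,0],[0,0,0],[0,0,0],[0,0,0],[0,0,0],[0,0,0],[0,0,0],[0,0,0]]'

```text
clock: 16.9
tcp_pos: [433.8, 78.5, 12.8]
eef_rot: [1.0, -0.0, 0.001, -0.0]
contact_force: [-0.6, -0.6, 0.5]
grip_width: 88.0
```

```bash
python3 look.py scene 368 211 40 g6
```

```text
16.95 [433.8412637   78.52228064  12.88579888] [-0.29608565 -0.64495018 -0.4376268 ] 87.86719192733682
```

View pics/g6.png

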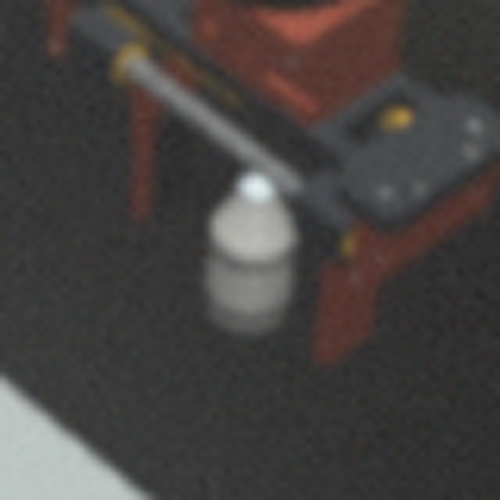

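Request:
arm_command --fingers '[1,0.6,0.2,-0.15,-0.2,-0.25,-0.3,-1,-1,-1,-1,-1]' --translation '[[0,0,0.004],[0,0,0],[0,0,0],[0,0,0],[0,0,0],[0,0,0],[0,0,0],[0,0,0],[0,0,0],[0,0,0],[0,0,0],[0,0,0]]' --twist '[[0,0,0],[0,0,0],[0,0,0],[0,0,0],[0,0,0],[0,0,0],[0,0,0],[0,0,0],[0,0,0],[0,0,0],[0,0,0],[0,0,0]]' --force 20

```text
clock: 18.15
tcp_pos: [433.2, 78.5, 7.9]
eef_rot: [1.0, -0.0, 0.0, -0.0]
contact_force: [0.4, 1.3, 0.5]
grip_width: 31.5
```

Request:
arm_command --fingers '[-1,-1,-1,-1,-1,-1]' --translation '[[0,0,-0.005],[0,0,-0.015],[0,0,-0.015],[0,0,-0.005],[0,0,0],[0,0,0]]' --twist '[[0,0,0],[0,0,0],[0,0,0],[0,0,0],[0,0,0],[0,0,0]]'

```text
clock: 18.75
tcp_pos: [433.2, 78.5, 48.0]
eef_rot: [1.0, -0.0, 0.0, -0.0]
contact_force: [-0.0, 0.2, -1.5]
grip_width: 31.6
```

```bash
python3 look.py scene 368 205 40 g7
```

```text
18.8 [432.88873531  78.41275811  47.45816719] [ 0.58658666 -0.51517619 -1.56679507] 31.70436542061339
```

View pics/g7.png

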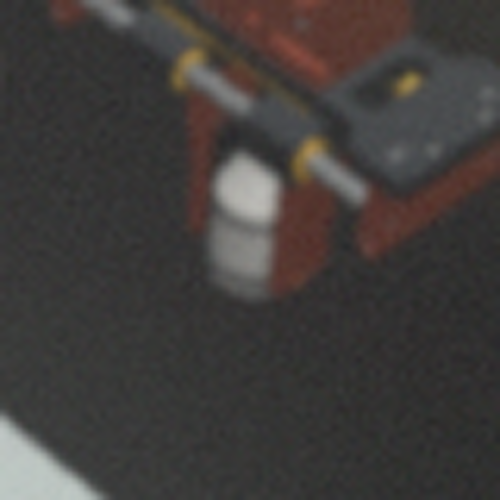

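Request:
arm_command --fingers '[-1,-1,-1,-1,-1,-1,-1,-1,-1,-1,-1]' --translation '[[0.015,0.005,0],[0.033,0.011,0],[0.042,0.0135,0],[0.042,0.0135,0],[0.033,0.011,0],[0.0165,0.0052,0],[0,0,0.01],[0,0,0.012],[0,0,0.006],[0,0,0],[0,0,0]]' --twist '[[0,0,0],[0,0,0],[0,0,0],[0,0,0],[0,0,0],[0,0,0],[0,0,0],[0,0,0],[0,0,0],[0,0,0],[0,0,0]]'

```text
clock: 19.9
tcp_pos: [613.9, 19.6, 19.7]
eef_rot: [1.0, 0.0, -0.0, -0.0]
contact_force: [0.1, 0.5, -0.7]
grip_width: 31.2
```

```bash
python3 look.py scene 292 225 50 p7
```

```text
19.95 [614.36986478  19.55303095  20.29647369] [-0.24187648 -0.04284839 -0.47898857] 31.471127578476533
```

View pics/p7.png

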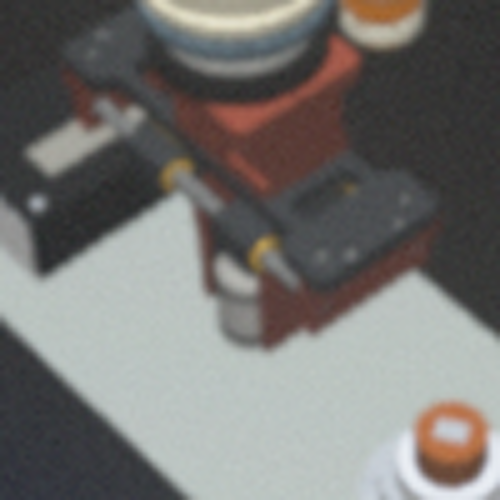

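Request:
arm_command --fingers '[-1,-1,-1,-1,-1]' --translation '[[0,0,0.004],[0,0,0.003],[0,0,0.001],[0,0,0],[0,0,0]]' --twist '[[0,0,0],[0,0,0],[0,0,0],[0,0,0],[0,0,0]]'

```text
clock: 20.45
tcp_pos: [614.7, 19.2, 11.9]
eef_rot: [1.0, -0.0, 0.0, 0.0]
contact_force: [0.5, 0.1, -0.3]
grip_width: 31.7
```

Request:
arm_command --fingers '[-1,-1,-1]' --translation '[[0,0,0.0006],[0,0,0],[0,0,0]]' --twist '[[0,0,0],[0,0,0],[0,0,0]]'

```text
clock: 20.75
tcp_pos: [614.7, 19.2, 11.3]
eef_rot: [1.0, -0.0, 0.0, -0.0]
contact_force: [0.4, 0.4, -0.8]
grip_width: 31.3
```

Request:
arm_command --fingers '[-1,-1,-1]' --translation '[[0,0,0.0006],[0,0,0],[0,0,0]]' --twist '[[0,0,0],[0,0,0],[0,0,0]]'

```text
clock: 21.05
tcp_pos: [614.8, 19.3, 10.9]
eef_rot: [1.0, -0.0, 0.0, -0.0]
contact_force: [-0.6, -0.1, 0.8]
grip_width: 31.3
```

Request:
arm_command --fingers '[-1,-1,-1]' --translation '[[0,0,0.0004],[0,0,0],[0,0,0]]' --twist '[[0,0,0],[0,0,0],[0,0,0]]'

```text
clock: 21.35
tcp_pos: [614.8, 19.2, 10.9]
eef_rot: [1.0, -0.0, 0.0, -0.0]
contact_force: [-2.9, -0.4, 4.6]
grip_width: 31.5
```

Request:
arm_command --fingers '[-0.2,0,0.3,0.5,0.5,0.5,0.5,0.5,0.5,0.5,0.5]' --translation '[[0,0,0],[0,0,0],[0,0,0],[0,0,0],[0,0,0],[0,0,-0.015],[0,0,-0.035],[0,0,-0.04],[0,0,-0.02],[-0.01,-0.035,0],[-0.012,-0.045,0]]' --twist '[[0,0,0],[0,0,0],[0,0,0],[0,0,0],[0,0,0],[0,0,0],[0,0,0],[0,0,0],[0,0,0],[0,0,0],[0,0,0]]'

```text
clock: 22.45
tcp_pos: [593.6, 98.5, 123.1]
eef_rot: [1.0, -0.002, 0.002, -0.0]
contact_force: [-0.4, -0.1, -0.5]
grip_width: 66.1
```

Request:
arm_command --fingers '[0.5,0.5,0.5,0.5,0.5,0.5,1,1,1]' --translation '[[-0.013,-0.045,0],[-0.013,-0.045,0],[-0.013,-0.045,0],[-0.013,-0.045,0],[-0.013,-0.045,0],[-0.011,-0.0315,0],[0,0,0],[0,0,0],[0,0,0]]' --twist '[[0,0,0],[0,0,0],[0,0,0],[0,0,0],[0,0,0],[0,0,0],[0,0,0],[0,0,0],[0,0,0]]'

```text
clock: 23.35
tcp_pos: [517.3, 354.7, 120.9]
eef_rot: [1.0, -0.001, 0.0, 0.0]
contact_force: [-0.2, -0.6, 0.3]
grip_width: 85.7
```

```bash
python3 look.py scene 300 235 50 q7;python3 look.py top 303 154 40 q7t; cd pics; python3 -c "
import cv2,numpy as np
cv2.imwrite('q7b.png',cv2.resize(np.hstack([cv2.imread('q7.png'),cv2.imread('q7t.png')]),(800,400)))"
```

```text
23.4 [517.36638299 354.49066573 120.76267857] [ 0.24095162  0.16548169 -1.29135972] 87.12102915233592
23.45 [517.40165943 354.4123988  120.64834019] [-0.56605618  0.00538646  0.39884042] 87.44987378851819
```

View pics/q7b.png

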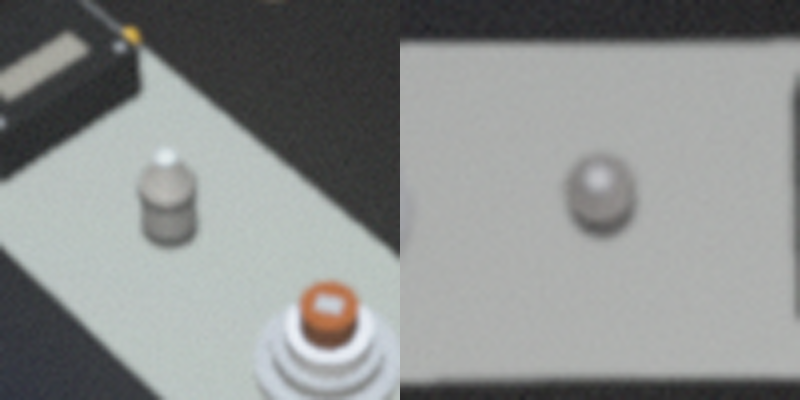

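Run:
```python
from h import *
print(cast("scene",290.9,223.6,65),cast("top",302.2,149.6,65))
print(cast("scene",292+40.4-.4,225+35.8-.4,59),cast("top",208+36.7-.4,114+37.4-.4,59))
```

```text
[617.50026336  19.68747497] [614.84462149  19.29270894]
[613.65961774 150.83636828] [611.31768352 149.23211949]
```

Request:
arm_command --fingers '[1,1,1,1,1,1,1,1,1]' --translation '[[-0.0003,-0.001,0.025],[0,0,0.03],[0,0,0.025],[0,0,0.017],[0,0,0.008],[0,0,0.006],[0,0,0.001],[0,0,0],[0,0,0]]' --twist '[[0,0,0],[0,0,0],[0,0,0],[0,0,0],[0,0,0],[0,0,0],[0,0,0],[0,0,0],[0,0,0]]'

```text
clock: 24.35
tcp_pos: [517.0, 357.2, 9.6]
eef_rot: [1.0, -0.0, 0.001, -0.001]
contact_force: [-0.7, -0.7, -0.5]
grip_width: 87.9
```

```bash
python3 look.py scene 436 305 40 g8
```

```text
24.4 [516.91726845 357.16654456   9.44349173] [-0.7026799  -0.36998063 -0.31888389] 87.69355489945018
```

View pics/g8.png

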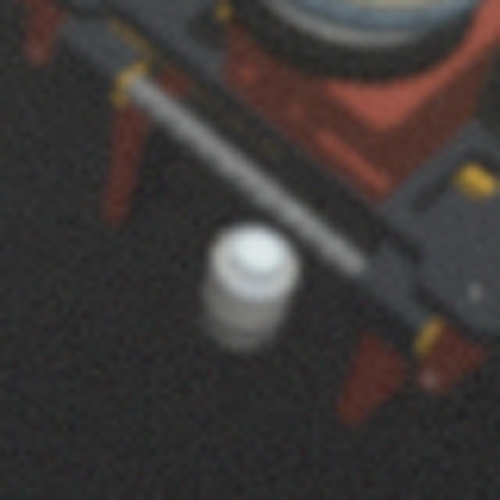

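Request:
arm_command --fingers '[1,1,0.6,0.2,-0.2,-0.3,-0.35,-0.4,-1,-1,-1,-1]' --translation '[[0,0.0013,0.004],[0,0,0],[0,0,0],[0,0,0],[0,0,0],[0,0,0],[0,0,0],[0,0,0],[0,0,0],[0,0,0],[0,0,0],[0,0,0]]' --twist '[[0,0,0],[0,0,0],[0,0,0],[0,0,0],[0,0,0],[0,0,0],[0,0,0],[0,0,0],[0,0,0],[0,0,0],[0,0,0],[0,0,0]]' --force 15

```text
clock: 25.6
tcp_pos: [516.4, 355.5, 4.3]
eef_rot: [1.0, -0.0, 0.0, -0.0]
contact_force: [0.5, 1.0, -0.2]
grip_width: 25.4
```

Request:
arm_command --fingers '[-1,-1,-1,-1]' --translation '[[0,0,0],[0,0,0],[0,0,0],[0,0,0]]' --twist '[[0,0,0],[0,0,0],[0,0,0],[0,0,0]]'

```text
clock: 26.0
tcp_pos: [516.4, 355.5, 4.3]
eef_rot: [1.0, -0.0, 0.0, -0.0]
contact_force: [-0.0, 0.4, -0.0]
grip_width: 25.7
```

Request:
arm_command --fingers '[-1,-1,-1,-1,-1,-1]' --translation '[[0,0,-0.01],[0,0,-0.025],[0,0,-0.03],[0,0,-0.03],[0,0,0],[0,0,0]]' --twist '[[0,0,0],[0,0,0],[0,0,0],[0,0,0],[0,0,0],[0,0,0]]'

```text
clock: 26.6
tcp_pos: [516.7, 355.6, 100.1]
eef_rot: [1.0, -0.0, 0.001, -0.0]
contact_force: [-0.6, -0.7, -1.8]
grip_width: 25.8
```

Request:
arm_command --fingers '[-1,-1,-1,-1,-1,-1,-1,-1,-1,-1,-1]' --translation '[[0.01,0.02,0],[0.017,0.036,0],[0.02,0.043,0],[0.021,0.045,0],[0.021,0.045,0],[0.021,0.045,0],[0.021,0.045,0],[0.0176,0.037,0],[0.009,0.0187,0],[0,0,0],[0,0,0]]' --twist '[[0,0,0],[0,0,0],[0,0,0],[0,0,0],[0,0,0],[0,0,0],[0,0,0],[0,0,0],[0,0,0],[0,0,0],[0,0,0]]'

```text
clock: 27.7
tcp_pos: [673.2, 21.4, 97.6]
eef_rot: [1.0, -0.0, -0.001, -0.0]
contact_force: [-0.0, -0.2, -1.0]
grip_width: 25.3
```

```bash
python3 look.py scene 280 215 60 p9
```

```text
27.75 [673.14764958  22.10700115  98.1006666 ] [-0.75255003 -0.21828704 -0.81783497] 25.661291737989792
```

View pics/p9.png

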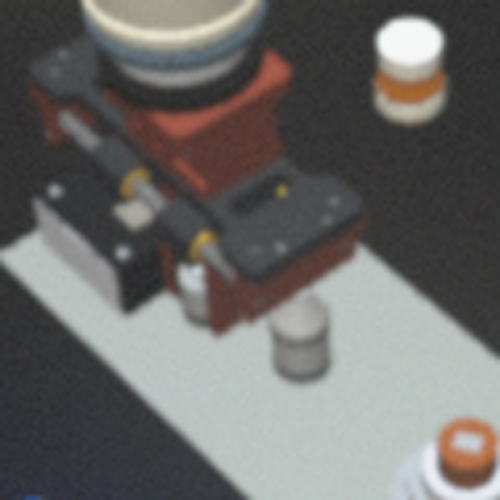

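Request:
arm_command --fingers '[-1,-1,-1,-1,-1,-1,-1,-1]' --translation '[[0.0005,0.0005,0.015],[0,0,0.025],[0,0,0.025],[0,0,0.012],[0,0,0.005],[0,0,0],[0,0,0],[0,0,0]]' --twist '[[0,0,0],[0,0,0],[0,0,0],[0,0,0],[0,0,0],[0,0,0],[0,0,0],[0,0,0]]'

```text
clock: 28.55
tcp_pos: [675.4, 20.3, 19.0]
eef_rot: [1.0, -0.0, 0.001, 0.0]
contact_force: [0.7, -0.3, -1.1]
grip_width: 25.4
```

```bash
python3 look.py scene 280 225 50 p10
```

```text
28.6 [675.27339344  20.23803434  18.88132046] [-0.79296663 -0.89642949  0.33918206] 25.29853745704099
```

View pics/p10.png

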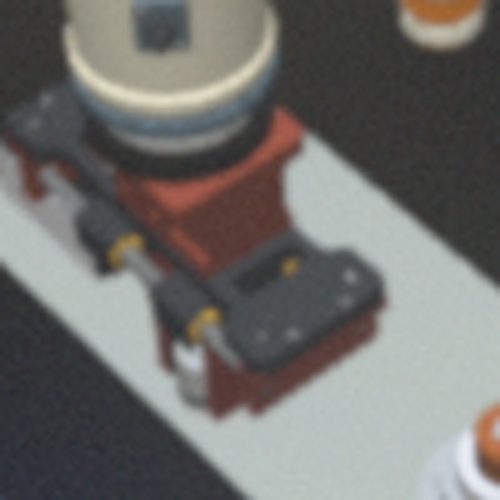

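Request:
arm_command --fingers '[-1,-1,-1,-1,-1]' --translation '[[-0.0012,-0.0005,0.005],[0,0,0.004],[0,0,0.001],[0,0,0],[0,0,0]]' --twist '[[0,0,0],[0,0,0],[0,0,0],[0,0,0],[0,0,0]]'

```text
clock: 29.1
tcp_pos: [673.1, 20.7, 7.2]
eef_rot: [1.0, -0.0, -0.0, -0.0]
contact_force: [-0.7, 1.0, 1.8]
grip_width: 25.8
```

Request:
arm_command --fingers '[-1,-1,-1]' --translation '[[0,0,0.0006],[0,0,0],[0,0,0]]' --twist '[[0,0,0],[0,0,0],[0,0,0]]'

```text
clock: 29.4
tcp_pos: [673.1, 20.7, 7.2]
eef_rot: [1.0, -0.0, -0.0, 0.0]
contact_force: [-3.6, -0.7, 5.4]
grip_width: 25.5
```

Request:
arm_command --fingers '[-0.3,-0.1,0.2,0.4,0.4,0.4,0.4,0.4,0.4,0.4]' --translation '[[0,0,0],[0,0,0],[0,0,0],[0,0,0],[0,0,0],[0,0,-0.015],[0,0,-0.035],[0,0,-0.04],[0,0,-0.04],[0,0,-0.03]]' --twist '[[0,0,0],[0,0,0],[0,0,0],[0,0,0],[0,0,0],[0,0,0],[0,0,0],[0,0,0],[0,0,0],[0,0,0]]'

```text
clock: 30.4
tcp_pos: [673.8, 20.7, 171.6]
eef_rot: [1.0, -0.0, 0.002, 0.0]
contact_force: [0.7, 0.1, 0.6]
grip_width: 61.1
```

Request:
arm_command --fingers '[0.4,0.4,0.4,0.4,0.4,0.4,0.4,0.4,0.4,0.4,0.4]' --translation '[[-0.02,-0.025,0],[-0.03,-0.038,0],[-0.03,-0.038,0],[-0.03,-0.038,0],[-0.03,-0.038,0],[-0.03,-0.038,0],[-0.03,-0.038,0],[-0.03,-0.038,0],[-0.02,-0.02,0],[0,0,0],[0,0,0]]' --twist '[[0,0,0],[0,0,0],[0,0,0],[0,0,0],[0,0,0],[0,0,0],[0,0,0],[0,0,0],[0,0,0],[0,0,0],[0,0,0]]'

```text
clock: 31.5
tcp_pos: [423.3, 332.0, 167.8]
eef_rot: [1.0, 0.001, 0.001, -0.0]
contact_force: [-0.1, -0.2, 0.1]
grip_width: 61.6
```

```bash
python3 look.py scene 290 230 60 f;python3 look.py top 300 154 60 ft; cd pics; python3 -c "
import cv2,numpy as np
cv2.imwrite('fb.png',cv2.resize(np.hstack([cv2.imread('f.png'),cv2.imread('ft.png')]),(800,400)))"
```

```text
31.55 [423.79079802 331.39003261 167.56034795] [ 0.2303178  -0.11298004  0.65408333] 61.54174319566608
31.6 [424.06480984 331.02536239 167.28484732] [ 0.85655662 -0.16586519  0.00137965] 61.29558594004218
```

View pics/fb.png

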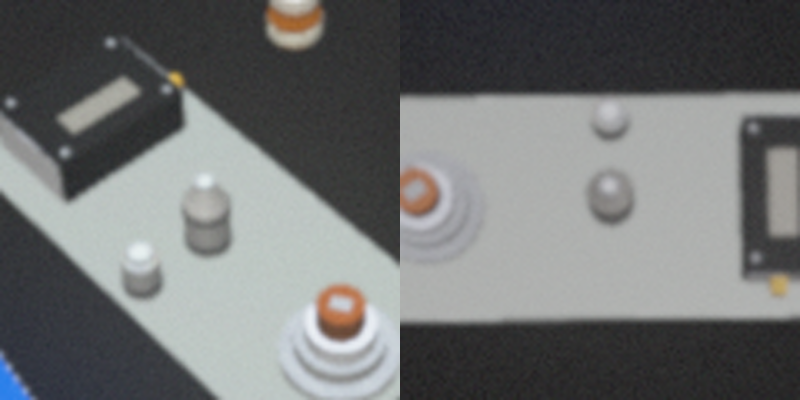

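View pics/ft_full.png

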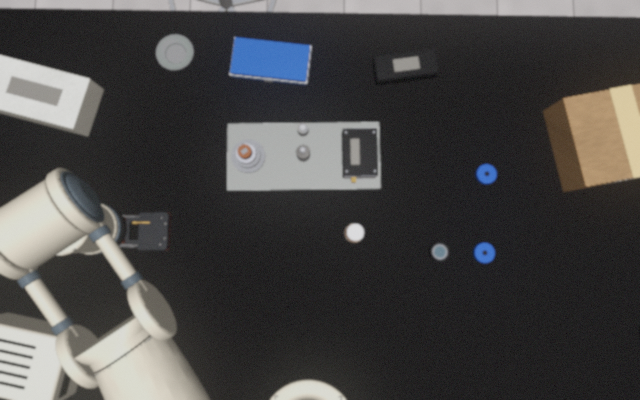

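Run:
```python
from h import *
for n,q,z in(("scene",(271.65,244.35),39),("scene",(290.85,224.25),65),("top",(302.35,129.05),36),("top",(302.05,149.45),65)):print(n,cast(n,*q,z))
o=get_obs();print(o['dq'].round(3),o['clock'])
```

```text
scene [673.68031954  20.4783183 ]
scene [618.7725795  21.0912244]
top [669.06120152  20.61859688]
top [615.18134816  19.63263743]
[-0.013  0.005  0.004  0.002 -0.001  0.004] 31.6
```

Run:
```python
from h import *
a=cv2.imread("pics/ft_full.png")[112:172,272:332];b=cv2.imread("pics/f_full.png")[205:265,252:312]
o=np.hstack([cv2.resize(x,(400,400),interpolation=0) for x in(a,b)])
cv2.imwrite("pics/zz.png",cv2.convertScaleAbs(o.astype(np.int16)-70,alpha=1.5))
for n,off in(("top",(272,112)),("scene",(252,205))):
  for nm,c,zs in(("long",(615.1,19.3),(3,43,65)),("short",(674,20.8),(3,33,39))):
    print(n,nm,[tuple(np.round((np.array(proj(n,[*c,z]))-off+.5)*400/60,0)) for z in zs])
```

```text
top long [(np.float64(210.0), np.float64(289.0)), (np.float64(207.0), np.float64(266.0)), (np.float64(205.0), np.float64(253.0))]
top short [(np.float64(208.0), np.float64(126.0)), (np.float64(206.0), np.float64(105.0)), (np.float64(205.0), np.float64(101.0))]
scene long [(np.float64(275.0), np.float64(242.0)), (np.float64(270.0), np.float64(166.0)), (np.float64(268.0), np.float64(123.0))]
scene short [(np.float64(142.0), np.float64(334.0)), (np.float64(135.0), np.float64(278.0)), (np.float64(134.0), np.float64(267.0))]
```

View pics/zz.png

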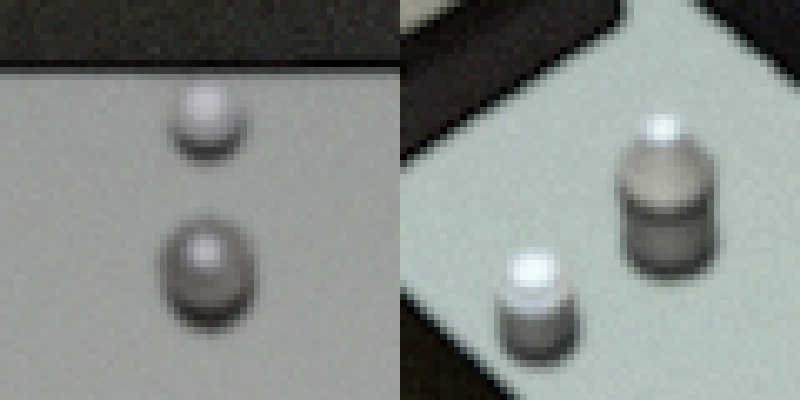

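```bash
python3 -c "
from workcell import *
print(close_job())"
```

```text
the job is handed in; nothing more can be done
None
```

I finished the layout in the order asked and handed the job in at about 32 s, with the gripper open and clear of everything.

- **Spacer and sample:** the aluminium disc and then the brown puck went on the stand. In the last pictures both look centred. The two camera estimates put them within about 1.5 mm of the stand's centre, which I took as x 612, y 149.5.
- **Long objective:** it stands upright at about x 615, y 19. The midpoint between the stand and the spectrometer was measured at x 615.1, y 19.1. The top and scene cameras disagreed by about 3 mm in x (615 against 618).
- **Short objective:** it stands upright straight behind the long one, at about x 673.5, y 20.7.
- **Gap between the objectives:** about 29 mm from the arm's positions at release. My first reading of the pictures gave only 25–26 mm, but I picked those points roughly; a closer zoom gave about 28.5–29 mm.
- **Eyepiece and jar:** the last top picture shows both where they were.

The force sensor never read more than about 6 N when I checked it at the end of each move.

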